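Blow the jig clean and gauge its gap with a tapered feeler blade

TASK

The gap between the two upright metal plates of the blue jig is to be gauged. First blow it clean: squeeze the black trigger lever of the orange air gun right in and let it spring back out. Then take the tapered feeler blade by its red handle out of the wooden holder, slide it upright, point down and with its whole width between the plates, into the gap until it drags snugly (it touches both plates and the sprung plate has just begun to give, a push of about 4 N, not forced), and finish while still holding it there at that depth: do not let go. Leave the calculator, clear parts box, tape roll and screwdriver where they are.

Things in the scene. Friction and masses are not known exactly. Their poses are not given: they have to be found in the camera images.
- jig: Fixed gauging jig: blue base plate 110 (own x) x 270 (own y) x 12 mm, origin at the centre of its underside. At own y = +85 mm two upright metal plates face each other across a narrow gap. At own y = -125 to -5 mm an orange air gun (24 mm round body, axis along own y, 80 mm above the bench) on a bracket at y = -32 mm, its nozzle aimed along the gap.
- trigger_grip (a point): Squeezing point of the air gun, 80 mm above the bench, at own y = -90 mm of the jig; axes as the jig's. Pinch along own x: the fixed gun body ends 22.5 mm toward +x of this point; the black lever's outer face (16 mm high) is 23.5 mm toward -x when out and 14 mm nearer when squeezed home: 46 mm across when out, 32 mm squeezed. Free above and below (base plate's top at 12 mm).
- trigger (a joint): Hinge of the trigger lever, rad: 0 sprung out, 0.18 squeezed home (about 6 N at the squeezing point); springs back when let go.
- gap_mouth (a point): Middle of the gap's mouth, level with the plates' tops, 103 mm above the bench; axes as the jig's. The gap runs along own y (plates 50 mm long), open upward and at both ends; over the top 8 mm a funnel, 10 mm wider than the gap, narrows to it. The two plates float lightly together along own x, 6 mm either way, so they centre themselves on a blade. A brass bar below them lies 18 mm above the bench.
- sprung_plate (a joint): How far the bright sprung plate (the jig's own +x side) is pushed away from the dark one, m: 0 at rest; it starts to give at 1.5 N and takes 2 N more per mm; stop at 0.006.
- set_plate (a joint): Setting of the dark plate (own -x side), held fast, m: 0 means a gap of 3.5 mm below the funnel, 0.0025 a gap of 6 mm. It varies; the middle of the gap lies half this value toward own -x of the mouth point.
- holder: Fixed block of light wood, 52 x 70 x 76 mm high, origin at the centre of its underside, with an upright through-slot 12 (own x) x 24 (own y) mm in which the blade hangs.
- blade_grip (a point): Centre of the feeler blade's red handle (16 mm along own x, 32 mm along own y, 50 mm high; own z up). In the holder the handle's underside rests on the block's top, so this point is 101 mm above the bench. Tool mass about 0.08 kg.
- blade_tip (a point): Point of the steel blade, 95 mm below the handle's centre along own z. The blade is 70 mm long below the handle and 18 mm wide (own y); its thickness (own x) is 2 mm at the point and grows 1 mm every 10 mm to 9 mm at the handle. So it starts to drag with its point 23 to 48 mm below the plates' tops.
- calculator: White calculator, 134x86x26 mm, a bystander.
- parts_box: Clear small-parts box, 80x118x38 mm, a bystander.
- screwdriver_a: Red screwdriver, 25x203x25 mm, a bystander.
- electrical_tape: Roll of black tape lying flat, 58x56x19 mm, a bystander.
Not all that is in view belongs to the job. Leave any green or turquoise look-alike of the part that bears blade_grip alone.

How it is judged:
On the way, in this order (a step that is already met when the one before it is completed fails the run):
1. the air gun's trigger is squeezed right in (value of joint trigger above 0.13 rad), for 0.1 s.
2. the trigger is let go and has sprung back out (value of joint trigger below 0.03 rad), for 0.1 s.
3. the blade is drawn out of its holder in the fingers (z of blade_tip in the frame of holder above 0.07 m and contact force between the fingers and blade above 2 N), for 0.1 s.
At the end, for the whole second after the job is handed in: Fingers hold the blade (over 2 N), still, upright to 0.12 rad, point 18 to 80 mm below the plates' tops, whole width between the plates (centre within 16 mm along the gap); each plate is pressed with 1 to 12 N, the sprung plate pushed back 0.3 to 2 mm; trigger out (value of joint sprung_plate between 0.0003 and 0.002 m and contact force between blade and sprung_plate between 1 and 12 N and contact force between blade and set_plate between 1 and 12 N and z of blade_tip in the frame of jig between 0.023 and 0.085 m and y of blade_tip in the frame of jig between 0.069 and 0.101 m and angle between the z axis of blade_tip and the z axis of jig, either way round below 0.12 rad and contact force between the fingers and blade above 2 N and value of joint trigger below 0.03 rad and linear speed of blade below 0.01 m/s); the arm keeps its last pose, push and grip.
It fails at once if the blade is forced: the sprung plate is pushed back over 3.5 mm (value of joint sprung_plate above 0.0035 m).
It fails at once if a bystander is moved over 3 cm (distance of any of calculator, parts_box, electrical_tape, screwdriver_a from where it was at the start of the episode above 0.03 m).
It also fails if it takes over 56 s, if anything falls off the work surface, if the arm or the gripper's body presses on something with over 40 N, if the wrist force passes 120 N, or if a joint passes its speed limit or range.

ROBOT

A 6-joint arm with a two-finger parallel gripper is mounted at the origin on a cart in front of the work surface, level with it; the furniture and walls round the work are solid. World frame = base frame: x ahead of the robot, y to its left, z up, the work surface at z = 0. Lengths are in m, angles in rad, forces in N, time in s.
With the tool pointing down it reaches from about 0.35 to 0.775 m from the base axis. Payload 5.5 kg.
Tool frame: the origin (TCP) lies midway between the tips of the shut fingers; the grasp point (between the pads) lies grasp_offset behind it (grasp_offset is the distance from the TCP to the grasp point, in m); z points along the fingers, y is the line along which they close (so a half turn about z gives the same grasp; the last joint's range is limited). The gripper opens to 85 mm and grips with 20 to 120 N. Pads are 22 mm wide; open, the fingers measure 114 mm over their backs; the gripper's body (76 mm by 85 mm) begins 54 mm behind the grasp point. The pads swing forward as they close: fully open they stand 13 mm farther back than shut.
Start: joints at [1.165, 0.313, 0.046, 1.304, 0, 1.431], TCP at [0.151, 0.555, 0.231] pointing down, gripper open.
Joint ranges: [-2.76, 2.76], [-0.86, 1.69], [-1.03, 1.26], [-2.2, 2.34], [-1.47, 1.5], [-3.14, 3.14]. Speed limits (rad/s): [2.57, 2.57, 3.14, 3.14, 3.14, 3.14].

INTERFACE

Orientations are given as a unit quaternion [w, x, y, z].
In Python, from workcell import * gives the robot as it stands.
- The arm moves only by the tool step_arm, never from a script. Its argument "deltas" is a list of rows, each a list of 7 numbers: the shift along the world's x, y, z in mm, then the turn, a rotation vector about the world's x, y, z in degrees, then the gripper's target within -1 to 1 (fully open at 1, half-way at 0, shut at -1). A call has 1 to 5 rows; each row shifts and turns the commanded pose from where the row before left it; what a row does not reach is not made up. A row lasts 1/10 s, in which the tool goes at most 50 mm and 8.59 degrees, less where a joint would pass 70% of its speed; a pose out of reach is approached as far as the arm can. A call is refused whole if a number of a shift passes 50 or a number of a turn 8.59, either way. A call with a gripper value outside its range is refused whole. The fingers move at their own pace and stop on an object; "newtons" is the grip in N (left out, the last holds). Time passes only in rows, so rows that do not move let the fingers close. It gives the time, the measured TCP pose, the force, the opening and the grip force at its end, in the units of the state.
- get_state(): the state, without advancing time (a new reading comes with each control period).
- read_camera(name): name is "side" or "top" or "wrist"; returns a dict with "image" (480x640x3 uint8, red, green, blue), "z_map" (480x640 float32, m along the optical axis (not along the pixel's ray), 0 where there is no reading), "K" (3x3 intrinsics, pixels), "dist_coeffs" ([k1, k2, p1, p2, k3] as OpenCV has them; the pictures are not rectified), "world_from_camera" (4x4, takes a point from camera to world coordinates). Camera axes: x right, y down, z forward; pixel columns grow to the right and rows downward; lengths in m; the calibration is good to about 2 mm. A picture is of the moment at which its call begins.
- hand_in(): hands the job in; it is judged then, once.
The state is a dict: "clock": time; "joint_pos": joint angles; "qvel": joint speeds; "tau": joint torques, N m; "tcp_pos": TCP position; "orientation": TCP orientation; "wrist_force": force on the tool from outside, world axes, zero at the start; "ft_torque": the same for the moment, N m; "finger_gap": finger opening in m; "grip_force": force on a finger pad.
Only numpy, scipy, OpenCV 4.12 (cv2) and the standard library are available. Lean on these libraries where they do the work, as an engineer would, in place of code of your own. Each camera call takes 0.05 s, during which the arm holds its last target. There are 200 camera calls.

## Working session

There is one attempt and no reset: what is moved stays moved. The work goes in short steps, Python scripts to look and compute and a tool call to move; the robot and the scene stay as the last step left them, time stands still between calls to the robot, and variables do not carry over. Pictures are saved under pics/ and viewed, at most 10 in all, crops included, and the job is handed in when it is done.

Besides the shell and the picture viewer there is one more tool, called after "Emit:" as name([rows], argument=value, ...), one row to a line, values as JSON. step_arm: Moves the arm, as the interface text tells. Its arguments: {"type":"object","properties":{"deltas":{"type":"array","items":{"type":"array","items":{"type":"number"}}},"newtons":{"type":"number"}},"required":["deltas"]}

```bash
mkdir -p pics; cat > h.py <<'E'
from workcell import *
import numpy as np, cv2
def cloud(c):
    h,w=c["z_map"].shape
    u,v=np.meshgrid(np.arange(w),np.arange(h))
    p=cv2.undistortPoints(np.stack([u,v],-1).reshape(-1,1,2).astype(np.float64),c["K"],c["dist_coeffs"]).reshape(h,w,2)
    z=c["z_map"][...,None]
    P=np.concatenate([p*z,z],-1)
    T=c["world_from_camera"]
    return P@T[:3,:3].T+T[:3,3]
def save(c,n): cv2.imwrite(f"pics/{n}.png",c["image"][:,:,::-1])
E
python3 - <<'E'
from h import *
s=get_state();print({k:np.round(v,3) for k,v in s.items()})
ims=[]
for n in ["top","side"]:
    c=read_camera(n);np.save(f"{n}.npy",c,allow_pickle=True);ims.append(c["image"]);save(c,n)
    print(n,np.round(c["world_from_camera"],3).tolist())
E
```

```text
{'clock': np.float64(0.0), 'joint_pos': array([ 1.165,  0.314,  0.045,  1.304, -0.   ,  1.431]), 'qvel': array([ 0.001, -0.   ,  0.   , -0.   , -0.   , -0.   ]), 'tau': array([-0.0000e+00, -4.8063e+01,  2.9853e+01,  1.9000e-02, -0.0000e+00,
       -0.0000e+00]), 'tcp_pos': array([0.151, 0.554, 0.23 ]), 'orientation': array([-0.   ,  0.133,  0.991, -0.001]), 'wrist_force': array([ 0.281, -0.55 ,  0.472]), 'ft_torque': array([-0.029,  0.031, -0.006]), 'grip_force': np.float64(0.0), 'finger_gap': np.float64(0.085)}
top [[-0.015, -0.994, 0.11, 0.475], [-1.0, 0.016, 0.006, -0.045], [-0.008, -0.11, -0.994, 1.193], [0.0, 0.0, 0.0, 1.0]]
side [[-0.968, -0.132, 0.213, 0.318], [-0.25, 0.438, -0.863, 1.041], [0.02, -0.889, -0.457, 0.682], [0.0, 0.0, 0.0, 1.0]]
```

View pics/top.png

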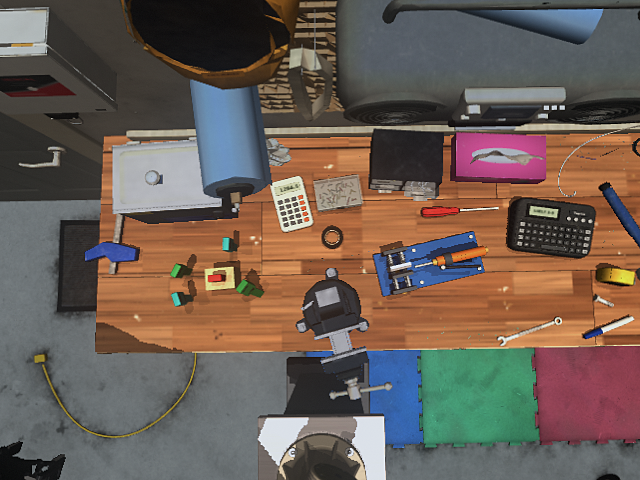

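View pics/side.png

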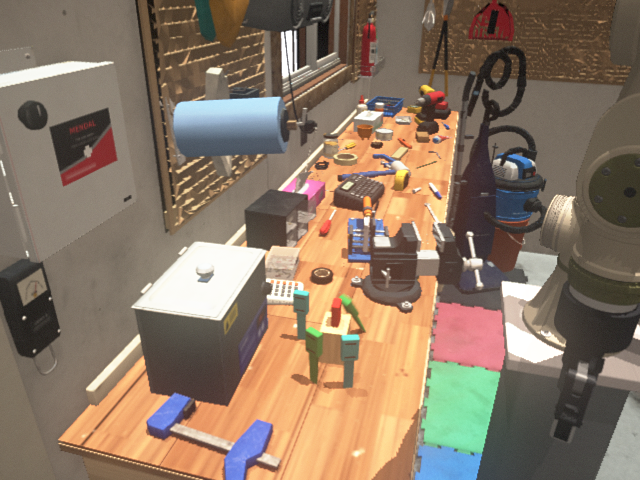

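The top view shows the jig at about (430,263), with the plates at (398,262), the gun at (462,256) and the vise at (333,300). The holder, with its red handle, is at (219,280) and has four green or turquoise look-alikes around it. Next I measure them.

```bash
cat > m.py <<'E'
from h import *
c=np.load("top.npy",allow_pickle=True).item();P=cloud(c)
hsv=cv2.cvtColor(c["image"],cv2.COLOR_RGB2HSV);H,S,V=[hsv[...,i].astype(int) for i in range(3)]
U,Vv=np.meshgrid(np.arange(640),np.arange(480))
def roi(a,b,d,e): return (U>=a)&(U<=b)&(Vv>=d)&(Vv<=e)
def rep(n,m):
    p=P[m];r=cv2.minAreaRect(p[:,:2].astype(np.float32)*1000)
    print(n,m.sum(),"med",np.round(np.median(p,0),4),"zr",np.round(np.percentile(p[:,2],[5,95]),3),"rect",np.round(r[0],1),np.round(r[1],1),round(r[2],1))
rep("blue base",roi(365,495,225,300)&(H>100)&(H<125)&(S>120)&(P[...,2]<.02)&(P[...,2]>.004))
g=roi(430,495,240,275)&(H>5)&(H<20)&(S>170)&(P[...,2]>.07)
rep("gun",g); q=P[g][:,:2]; l=cv2.fitLine(q.astype(np.float32),cv2.DIST_HUBER,0,.01,.01).ravel();print(l)
rep("red",roi(205,235,268,292)&((H<6)|(H>172))&(S>150)&(P[...,2]>.1))
rep("wood",roi(195,245,260,300)&(P[...,2]>.066)&(P[...,2]<.086))
rep("plates",roi(375,425,235,290)&(P[...,2]>.09)&(P[...,2]<.115))
rep("green/turq",roi(160,270,230,310)&(H>40)&(H<100)&(S>80)&(P[...,2]>.03))
for n,r in dict(g1=(165,190,258,282),g2=(235,265,275,300),t1=(165,190,288,310),t2=(215,240,232,255),vise=(295,375,260,375)).items():
    m=roi(*r)&(P[...,2]>.03);
    if n!="vise": m&=(H>40)&(H<100)&(S>80)
    rep(n,m)
    print("   max z",np.nanmax(P[m][:,2]).round(3))
o=c["image"][220:310,360:500];cv2.imwrite("pics/jig.png",cv2.resize(o,None,fx=5.6,fy=5.6,interpolation=cv2.INTER_CUBIC)[:,:,::-1])
E
python3 m.py
```

```text
blue base 2594 med [ 0.5271 -0.2887  0.0108] zr [0.007 0.015] rect [ 530.6 -281. ] [108.4 269.4] 12.5
gun 406 med [ 0.5453 -0.3539  0.0882] zr [0.083 0.092] rect [ 507.9 -228.5] [ 44.4 373.2] 12.4
[ 0.2107551 -0.9775389  0.5451014 -0.3485024]
red 95 med [0.4984 0.2379 0.1249] zr [0.121 0.128] rect [499.  238.3] [15.4 31.9] 5.7
wood 496 med [0.4964 0.2351 0.0751] zr [0.071 0.079] rect [495.8 224.9] [107.1  62.9] 82.2
plates 218 med [ 0.5112 -0.1975  0.1005] zr [0.093 0.105] rect [ 511.1 -197.6] [29.7 50.5] 13.0
green/turq 471 med [0.479  0.2113 0.1162] zr [0.05  0.121] rect [527.7 154.9] [145.5 386.2] 5.9
g1 88 med [0.5183 0.3327 0.1191] zr [0.115 0.122] rect [504.7 149.2] [390.9  31.6] 86.0
   max z 1.193
g2 205 med [0.474  0.1698 0.1006] zr [0.038 0.116] rect [473.4 169.7] [36.6 30.4] 52.2
   max z 0.12
t1 88 med [0.4521 0.3292 0.1187] zr [0.115 0.122] rect [451.7 329.4] [30.9 15.7] 24.9
   max z 0.124
t2 90 med [0.5787 0.2138 0.1187] zr [0.108 0.122] rect [578.7 214.5] [13.6 31.5] 88.9
   max z 0.123
vise 3229 med [ 0.384  -0.0433  0.1529] zr [0.099 0.167] rect [368.5 -42.1] [224.8 111.3] 22.9
   max z 1.193
```

View pics/jig.png

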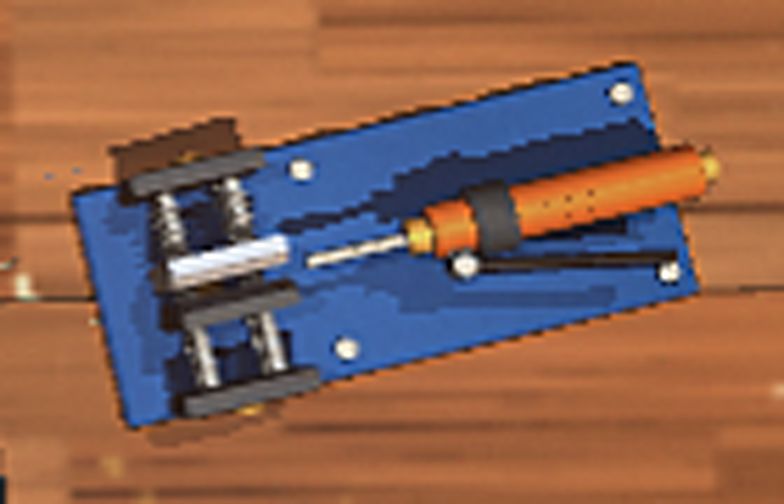

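Jig origin is about (0.531,-0.281) with yaw 12.45°. The plates at (0.511,-0.198) match own y = +85. The gun axis is at own x ≈ 0, so the squeeze point is about (0.540,-0.371), and I aim the gripper centre 6.5 mm toward +x of it. The handle is at (0.499,0.238) with yaw 5.7°.

Emit:
step_arm([
  [30,-35,7,0,0,-6.2,1],
  [30,-35,7,0,0,-6.2,1],
  [30,-35,7,0,0,-6.2,1],
  [30,-35,7,0,0,-6.2,1],
  [30,-35,7,0,0,-6.2,1],
], newtons=25)

```text
clock: 0.6
tcp_pos: [0.3016, 0.3783, 0.2663]
orientation: [-0.0, 0.394, 0.919, -0.0]
wrist_force: [1.1, 0.9, -0.2]
finger_gap: 0.0856
grip_force: 0.0
```

Emit:
step_arm([
  [30,-35,7,0,0,-6.2,1],
  [30,-35,7,0,0,-6.2,1],
  [30,-35,7,0,0,-6.2,1],
  [30,-35,7,0,0,-6.2,1],
  [30,-35,7,0,0,-6.2,1],
])

```text
clock: 1.1
tcp_pos: [0.4518, 0.2031, 0.3014]
orientation: [-0.0, 0.626, 0.78, -0.0]
wrist_force: [0.4, 1.3, 0.4]
finger_gap: 0.0855
grip_force: 0.0
```

```bash
python3 - <<'E'
from h import *
import workcell
s=get_state();print(s["tcp_pos"],s["orientation"],s["joint_pos"]);print(grasp_offset)
E
```

```text
[0.45179786 0.20311972 0.30138524] [-1.19414086e-04  6.25874399e-01  7.79923853e-01 -7.15279837e-05] [2.60229355e-01 1.46570775e-01 1.80754865e-03 1.42628986e+00
 1.07592178e-04 1.61273368e+00]
0.0187
```

Emit:
step_arm([
  [7.2,-44,0,0,0,0,1],
  [7.2,-44,0,0,0,0,1],
  [7.2,-44,0,0,0,0,1],
  [7.2,-44,0,0,0,0,1],
  [7.2,-44,0,0,0,0,1],
])

```text
clock: 1.6
tcp_pos: [0.4868, -0.0169, 0.301]
orientation: [-0.0, 0.624, 0.781, -0.0]
wrist_force: [0.5, -0.0, -0.4]
finger_gap: 0.0854
grip_force: 0.0
```

Emit:
step_arm([
  [7.2,-44,0,0,0,0,1],
  [7.2,-44,0,0,0,0,1],
  [7.2,-44,0,0,0,0,1],
  [7.2,-44,0,0,0,0,1],
  [7.2,-44,0,0,0,0,1],
])

```text
clock: 2.1
tcp_pos: [0.5229, -0.2369, 0.3009]
orientation: [-0.0, 0.624, 0.781, 0.0]
wrist_force: [1.3, 0.3, -0.1]
finger_gap: 0.0857
grip_force: 0.0
```

Emit:
step_arm([
  [7.2,-44,-20,0,0,0,1],
  [7.2,-44,-20,0,0,0,1],
  [7.2,-44,-20,0,0,0,1],
  [0,0,-20,0,0,0,1],
  [0,0,0,0,0,0,1],
])

```text
clock: 2.6
tcp_pos: [0.5427, -0.3672, 0.2164]
orientation: [-0.004, 0.625, 0.781, 0.0]
wrist_force: [-0.3, 0.0, 0.4]
finger_gap: 0.0858
grip_force: 0.0
```

```bash
python3 - <<'E'
from h import *
s=get_state();print(s["tcp_pos"],s["orientation"])
c=read_camera("wrist");np.save("w1.npy",c,allow_pickle=True);save(c,"w1");print(np.round(c["world_from_camera"],3))
E
```

```text
[ 0.54269594 -0.36722091  0.21636663] [-4.11313786e-03  6.24935742e-01  7.80665309e-01  2.75194605e-04]
[[ 0.976  0.21   0.066  0.525]
 [ 0.22  -0.924 -0.312 -0.285]
 [-0.005  0.319 -0.948  0.36 ]
 [ 0.     0.     0.     1.   ]]
```

View pics/w1.png

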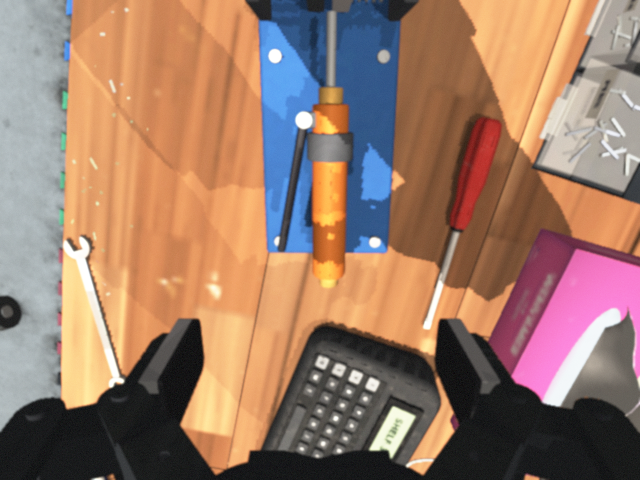

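The wrist view looks down between the open fingers. The gun body is at (330,180) and the lever runs from (304,120) to (283,248). I check the gun and lever in the tool frame.

```bash
python3 - <<'E'
from h import *
c=np.load("w1.npy",allow_pickle=True).item();P=cloud(c)
hsv=cv2.cvtColor(c["image"],cv2.COLOR_RGB2HSV);H,S,V=[hsv[...,i].astype(int) for i in range(3)]
U,W=np.meshgrid(np.arange(640),np.arange(480))
a=np.radians(12.45);ex=np.array([np.cos(a),np.sin(a)]);ey=np.array([-ex[1],ex[0]])
t=get_state()["tcp_pos"][:2]
def own(q): d=q[:,:2]-t; return d@ex,d@ey
m=(U>300)&(U<360)&(W>100)&(W<285)&(P[...,2]>.06)&(P[...,2]<.1)&(S>120)&(H<25)
x,y=own(P[m]);
for lo in range(-40,60,10):
    k=(y*1000>lo)&(y*1000<lo+10)
    if k.sum()>5: print(lo,np.round(np.percentile(x[k],[1,50,99])*1000,1),round(P[m][k][:,2].max(),3))
m=(U>270)&(U<312)&(W>130)&(W<252)&(P[...,2]>.06)&(P[...,2]<.1)&(V<80)
x,y=own(P[m]);print("lever",y.min(),y.max())
for lo in range(-40,60,10):
    k=(y*1000>lo)&(y*1000<lo+10)
    if k.sum()>5: print(lo,np.round(np.percentile(x[k],[1,50,99])*1000,1),np.round(P[m][k][:,2].max(),3))
E
```

```text
-40 [-6.3  5.3 17.2] 0.093
-30 [-6.3  5.2 17.1] 0.094
-20 [-4.7  5.8 16.7] 0.094
-10 [-4.7  5.6 16.5] 0.093
0 [-6.2  4.9 17. ] 0.093
10 [-6.2  4.8 16.7] 0.094
20 [-6.2  5.3 16.5] 0.093
30 [-5.5  5.2 17. ] 0.094
40 [-5.4  5.1 16.7] 0.093
lever -0.017072883200419657 0.06443670288554446
-20 [-29.4 -27.2 -25.1] 0.089
-10 [-27.8 -25.4 -22.8] 0.09
0 [-26.2 -23.4 -21.2] 0.09
10 [-24.5 -21.7 -19.1] 0.09
20 [-22.4 -20.1 -17.5] 0.09
30 [-20.8 -17.9 -15.4] 0.09
40 [-18.7 -15.3 -13.3] 0.09
50 [-17.2 -13.2 -10. ] 0.089
```

Emit:
step_arm([
  [1,-2.5,-40,0,0,0,1],
  [0,0,-40,0,0,0,1],
  [0,0,-40,0,0,0,1],
  [0,0,-40,0,0,0,1],
  [0,0,0,0,0,0,1],
])

```text
clock: 3.15
tcp_pos: [0.543, -0.3658, 0.0572]
orientation: [-0.005, 0.623, 0.782, 0.0]
wrist_force: [-2.2, 1.0, -0.3]
finger_gap: 0.0855
grip_force: 0.0
```

Emit:
step_arm([
  [0,0,0,0,0,0,-1],
  [0,0,0,0,0,0,-1],
  [0,0,0,0,0,0,-1],
  [0,0,0,0,0,0,-1],
  [0,0,0,0,0,0,-1],
], newtons=25)

```text
clock: 3.65
tcp_pos: [0.546, -0.3711, 0.0644]
orientation: [0.002, 0.624, 0.781, -0.001]
wrist_force: [-4.5, -0.3, 7.2]
finger_gap: 0.0309
grip_force: 24.8
```

Emit:
step_arm([
  [0,0,0,0,0,0,-1],
  [0,0,0,0,0,0,-1],
  [0,0,0,0,0,0,-1],
  [0,0,0,0,0,0,-1],
  [0,0,0,0,0,0,-1],
])

```text
clock: 4.15
tcp_pos: [0.546, -0.3711, 0.0644]
orientation: [0.002, 0.624, 0.781, -0.001]
wrist_force: [-4.8, -0.3, 7.6]
finger_gap: 0.0308
grip_force: 24.8
```

The opening is 31 mm, so the trigger is squeezed home. I release and rise.

Emit:
step_arm([
  [0,0,0,0,0,0,1],
  [0,0,0,0,0,0,1],
  [0,0,0,0,0,0,1],
  [0,0,0,0,0,0,1],
  [0,0,0,0,0,0,1],
])

```text
clock: 4.65
tcp_pos: [0.5465, -0.3699, 0.0618]
orientation: [0.001, 0.624, 0.781, 0.0]
wrist_force: [0.4, -0.2, -0.5]
finger_gap: 0.0854
grip_force: 0.0
```

Emit:
step_arm([
  [0,0,40,0,0,0,1],
  [0,0,40,0,0,0,1],
  [0,0,40,0,0,0,1],
  [0,0,50,0,0,0,1],
  [0,0,50,0,0,0,1],
])

```text
clock: 5.15
tcp_pos: [0.5457, -0.3693, 0.2833]
orientation: [0.0, 0.624, 0.781, 0.0]
wrist_force: [0.9, -1.1, -0.1]
finger_gap: 0.0853
grip_force: 0.0
```

```bash
python3 - <<'E'
from h import *
c=read_camera("wrist");P=cloud(c)
hsv=cv2.cvtColor(c["image"],cv2.COLOR_RGB2HSV);V=hsv[...,2]
a=np.radians(12.45);ex=np.array([np.cos(a),np.sin(a)]);ey=np.array([-ex[1],ex[0]])
d=P[...,:2]-[.5306,-.281];x=d@ex*1000;y=d@ey*1000
m=(P[...,2]>.075)&(P[...,2]<.1)&(V<80)&(x<-13)&(x>-45)&(y<-80)&(y>-95)
print("lever outer own x (-34 expected):",m.sum(),np.percentile(x[m],[2,50]))
print(get_state()["tcp_pos"])
E
```

```text
lever outer own x (-34 expected): 48 [-33.64878294 -30.19823471]
[ 0.54765468 -0.37097432  0.29353729]
```

Emit:
step_arm([
  [-10,45,2,0,0,0,1],
  [-10,45,2,0,0,0,1],
  [-7,30,2,0,0,0,1],
  [0,0,0,0,0,0,1],
])

```text
clock: 5.6
tcp_pos: [0.5183, -0.246, 0.2888]
orientation: [0.001, 0.623, 0.783, 0.001]
wrist_force: [-0.3, 0.4, 0.2]
finger_gap: 0.0857
grip_force: 0.0
```

```bash
python3 - <<'E'
from h import *
s=get_state();print(s["tcp_pos"])
c=read_camera("wrist");np.save("w2.npy",c,allow_pickle=True);P=cloud(c)
a=np.radians(12.45);ex=np.array([np.cos(a),np.sin(a)]);ey=np.array([-ex[1],ex[0]])
d=P[...,:2]-[.5306,-.281];x=d@ex*1000;y=d@ey*1000;z=P[...,2]*1000
m=(z>85)&(z<112)&(abs(x)<40)&(y>50)&(y<120)
q=np.argwhere(m);print(q.min(0),q.max(0),"y range",np.percentile(y[m],[1,99]))
for yy in (70,80,85,90,100):
    k=m&(abs(y-yy)<2.5);xs=x[k]
    h=np.histogram(xs,bins=np.arange(-40,41,2))[0];print(yy,h)
m2=(z>96)&m;r=cv2.minAreaRect(P[m2][:,:2].astype(np.float32)*1000);print(r)
r0,c0=np.maximum(q.min(0)-20,0);r1,c1=q.max(0)+20
cv2.imwrite("pics/gap.png",cv2.resize(c["image"][r0:r1,c0:c1],(800,int(800*(r1-r0)/(c1-c0))))[:600,:,::-1]);print(r0,c0,r1,c1)
E
```

```text
[ 0.51826724 -0.24597423  0.288812  ]
[113 304] [177 342] y range [ 60.60992141 109.7141238 ]
70 [ 0  0  0  0  0  0  0  0  0  0  0  6 13 21 13 20 13 12  0  0  6 19 16 15
 12 18  6  0  0  0  0  0  0  0  0  0  0  0  0  0]
80 [ 0  0  0  0  0  0  0  0  0  0  0  6 12 19 14 18 19  6  0  0 10 15 19 12
 18 13 13  0  0  0  0  0  0  0  0  0  0  0  0  0]
85 [ 0  0  0  0  0  0  0  0  0  0  0  7 14 20 21 12 20  7  0  0 13 12 19 12
 18 17  8  0  0  0  0  0  0  0  0  0  0  0  0  0]
90 [ 0  0  0  0  0  0  0  0  0  0  0  6 12 18 18 13 19  6  0  0 13 14 19 20
 15 20  7  0  0  0  0  0  0  0  0  0  0  0  0  0]
100 [ 0  0  0  0  0  0  0  0  0  0  0  6 13 19 18 14 21  7  0  0 14 20 12 18
 12 18  6  0  0  0  0  0  0  0  0  0  0  0  0  0]
((510.6749572753906, -198.3741455078125), (29.431732177734375, 49.57181167602539), 12.364338874816895)
93 284 197 362
```

View pics/gap.png

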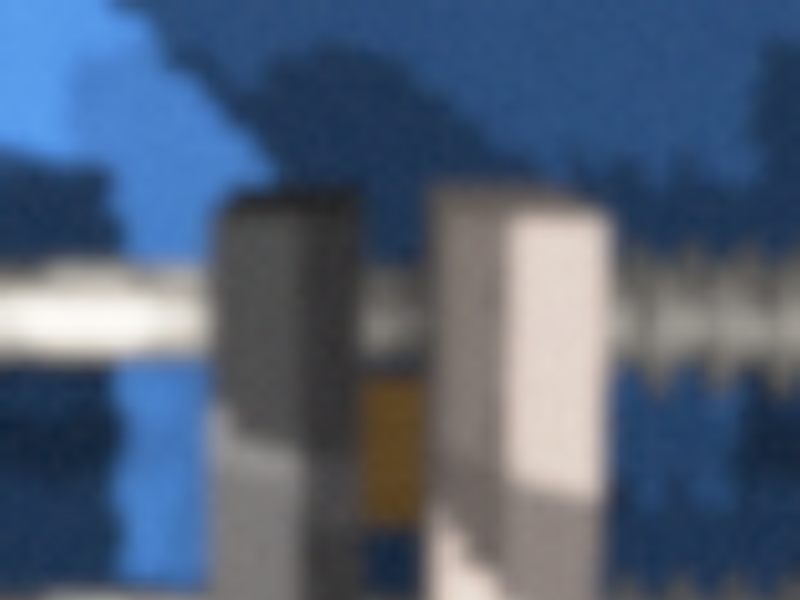

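The plates show dark on the left and bright on the right. The gap spans own x ≈ -5 to 0, with its centre at about (0.5105,-0.1985). Next is the holder.

Emit:
step_arm([
  [-1.8,44,2,0,0,-1.35,1],
  [-1.8,44,2,0,0,-1.35,1],
  [-1.8,44,2,0,0,-1.35,1],
  [-1.8,44,0,0,0,-1.35,0.2],
  [-1.8,44,0,0,0,-1.35,0.2],
])

```text
clock: 6.15
tcp_pos: [0.5105, -0.029, 0.2933]
orientation: [0.001, 0.67, 0.742, 0.0]
wrist_force: [1.7, 0.5, 0.1]
finger_gap: 0.059
grip_force: 0.0
```

Emit:
step_arm([
  [-1.8,44,0,0,0,0,0.2],
  [-1.8,44,0,0,0,0,0.2],
  [-1.8,44,0,0,0,0,0.2],
  [-1.8,44,0,0,0,0,0.2],
  [-1.8,44,0,0,0,0,0.2],
])

```text
clock: 6.65
tcp_pos: [0.5017, 0.1917, 0.2932]
orientation: [0.0, 0.669, 0.743, 0.0]
wrist_force: [1.3, 0.3, -0.6]
finger_gap: 0.0516
grip_force: 0.0
```

Emit:
step_arm([
  [-1.8,44,0,0,0,0,0.2],
  [0,0,0,0,0,0,0.2],
  [0,0,0,0,0,0,0.2],
])

```text
clock: 6.95
tcp_pos: [0.4996, 0.2349, 0.2927]
orientation: [0.0, 0.668, 0.744, -0.0]
wrist_force: [0.5, 0.5, 0.6]
finger_gap: 0.0512
grip_force: 0.0
```

```bash
python3 - <<'E'
from h import *
s=get_state();print(s["tcp_pos"],s["orientation"],s["finger_gap"])
c=read_camera("wrist");np.save("w3.npy",c,allow_pickle=True);P=cloud(c);save(c,"w3")
hsv=cv2.cvtColor(c["image"],cv2.COLOR_RGB2HSV);H,S,V=[hsv[...,i].astype(int) for i in range(3)]
near=np.hypot(P[...,0]-.4985,P[...,1]-.238)<.04
for n,m in dict(red=near&((H<7)|(H>172))&(S>130)&(P[...,2]>.118)&(P[...,2]<.135)).items():
    print(n,m.sum(),np.percentile(P[m][:,2],[5,95]),cv2.minAreaRect(P[m][:,:2].astype(np.float32)*1000))
E
```

```text
[0.49955942 0.23493901 0.2927246 ] [ 1.71502235e-04  6.68320578e-01  7.43873340e-01 -1.73196221e-04] 0.05116467294139481
red 775 [0.12410843 0.1272345 ] ((498.2469482421875, 240.75534057617188), (15.531197547912598, 32.11359786987305), 6.667068004608154)
```

View pics/w3.png

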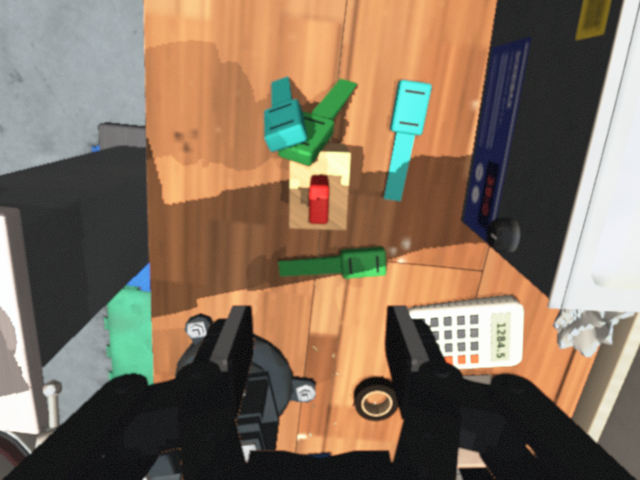

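The wrist view shows the look-alikes now lying around the block, with one green at about (305,145) and one turquoise at (285,125) beside it. The red handle is in the holder at (318,200). Before descending, I check for obstacles higher than 60 mm near the finger path.

```bash
python3 - <<'E'
from h import *
c=np.load("w3.npy",allow_pickle=True).item();P=cloud(c)
hsv=cv2.cvtColor(c["image"],cv2.COLOR_RGB2HSV);H,S=hsv[...,0],hsv[...,1]
g=(H>40)&(H<100)&(S>80)
m=g&(np.hypot(P[...,0]-.4985,P[...,1]-.24)<.15)
n,l,st,_=cv2.connectedComponentsWithStats(m.astype(np.uint8))
for i in range(1,n):
    if st[i,4]>60:
        p=P[l==i];print(st[i],"x",p[:,0].min().round(3),p[:,0].max().round(3),"y",p[:,1].min().round(3),p[:,1].max().round(3),"zmax",p[:,2].max().round(3))
m=(H>15)&(H<30)&(P[...,2]>.07)&(P[...,2]<.082)&(np.hypot(P[...,0]-.4985,P[...,1]-.24)<.06)
print(cv2.minAreaRect(P[m][:,:2].astype(np.float32)*1000))
E
```

```text
[ 265   78   92   88 4406] x 0.443 0.525 y 0.262 0.338 zmax 0.436
[ 384   80   47  121 2855] x 0.49 0.597 y 0.222 0.344 zmax 0.436
[ 278  247  108   32 2294] x 0.464 0.584 y 0.118 0.319 zmax 0.436
[110 372  43  16  93] x 0.442 0.49 y 0.237 0.319 zmax 0.436
((498.2249450683594, 240.4943389892578), (52.118343353271484, 70.03091430664062), 4.451483726501465)
```

Emit:
step_arm([
  [-1,5,-42,0,0,0,0.2],
  [0,0,-42,0,0,0,0.2],
  [0,0,-42,0,0,0,0.2],
  [0,0,-42,0,0,0,0.2],
  [0,0,-40,0,0,0,0.2],
])

```text
clock: 7.5
tcp_pos: [0.4986, 0.2373, 0.0839]
orientation: [0.0, 0.67, 0.742, 0.0]
wrist_force: [-0.8, 0.6, 0.2]
finger_gap: 0.051
grip_force: 0.0
```

Emit:
step_arm([
  [0,0,0,0,0,0,0.2],
  [0,0,0,0,0,0,-1],
  [0,0,0,0,0,0,-1],
  [0,0,0,0,0,0,-1],
  [0,0,0,0,0,0,-1],
], newtons=60)

```text
clock: 8.0
tcp_pos: [0.5001, 0.2395, 0.0881]
orientation: [0.002, 0.669, 0.743, 0.002]
wrist_force: [0.1, -2.6, 6.9]
finger_gap: 0.0155
grip_force: 59.7
```

Emit:
step_arm([
  [0,0,0,0,0,0,-1],
  [0,0,0,0,0,0,-1],
])

```text
clock: 8.2
tcp_pos: [0.5001, 0.2395, 0.0881]
orientation: [0.002, 0.669, 0.743, 0.002]
wrist_force: [-0.3, -1.9, 6.6]
finger_gap: 0.0155
grip_force: 59.7
```

The handle is gripped at an opening of 15.5 mm. I lift it clear.

Emit:
step_arm([
  [0,0,15,0,0,0,-1],
  [0,0,30,0,0,0,-1],
  [0,0,40,0,0,0,-1],
  [0,0,40,0,0,0,-1],
  [0,0,40,0,0,0,-1],
])

```text
clock: 8.7
tcp_pos: [0.4977, 0.2396, 0.253]
orientation: [0.0, 0.669, 0.743, 0.001]
wrist_force: [1.5, 0.3, -1.1]
finger_gap: 0.0158
grip_force: 58.9
```

Emit:
step_arm([
  [0,0,40,0,0,0,-1],
  [0,0,20,0,0,0,-1],
  [0,0,0,0,0,0,-1],
])

```text
clock: 9.0
tcp_pos: [0.4994, 0.2401, 0.3151]
orientation: [0.002, 0.669, 0.743, 0.004]
wrist_force: [0.2, 0.4, -0.7]
finger_gap: 0.0153
grip_force: 58.9
```

```bash
python3 - <<'E'
from h import *
s=get_state();print(s["tcp_pos"],s["orientation"],s["finger_gap"],s["grip_force"])
c=read_camera("side");save(c,"s1")
o=c["image"][150:420,220:460];cv2.imwrite("pics/s1c.png",cv2.resize(o,None,fx=2.2,fy=2.2)[:,:,::-1])
E
```

```text
[0.49938639 0.2400552  0.31508723] [0.00211389 0.66884614 0.74338871 0.00368695] 0.015346781604276901 58.861262798309326
```

View pics/s1c.png

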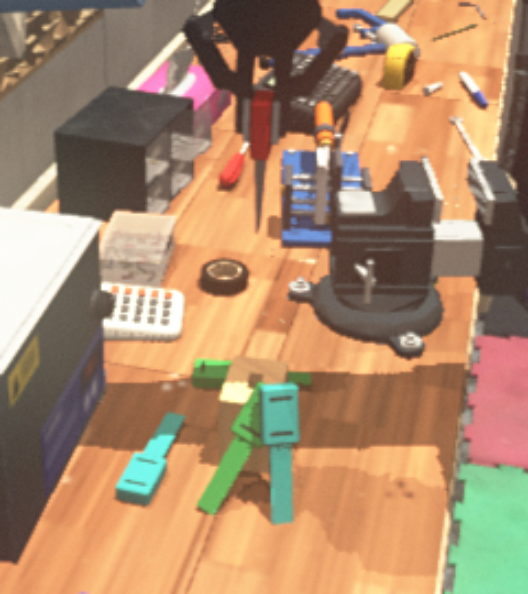

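The side view shows the red handle in the fingers, with the blade hanging plumb. Next is the gap.

Emit:
step_arm([
  [1.1,-30,0,0,0,0.7,-1],
  [1.1,-44,0,0,0,0.7,-1],
  [1.1,-44,0,0,0,0.7,-1],
  [1.1,-44,0,0,0,0.7,-1],
  [1.1,-44,0,0,0,0.7,-1],
])

```text
clock: 9.55
tcp_pos: [0.5023, 0.032, 0.3087]
orientation: [-0.001, 0.646, 0.764, -0.001]
wrist_force: [1.2, -0.2, -0.9]
finger_gap: 0.0153
grip_force: 58.9
```

Emit:
step_arm([
  [1.1,-44,0,0,0,0.7,-1],
  [1.1,-44,0,0,0,0.7,-1],
  [1.1,-44,0,0,0,0.7,-1],
  [1.1,-44,0,0,0,0.7,-1],
  [1.1,-44,0,0,0,0,-1],
])

```text
clock: 10.05
tcp_pos: [0.508, -0.188, 0.3087]
orientation: [-0.001, 0.627, 0.779, -0.0]
wrist_force: [1.0, -0.7, -0.7]
finger_gap: 0.0153
grip_force: 58.9
```

Emit:
step_arm([
  [0,-12,-30,0,0,0,-1],
  [0,0,-30,0,0,0,-1],
  [0,0,-30,0,0,0,-1],
  [0,0,-10,0,0,0,-1],
  [0,0,0,0,0,0,-1],
])

```text
clock: 10.55
tcp_pos: [0.5073, -0.1977, 0.2079]
orientation: [-0.003, 0.627, 0.779, -0.0]
wrist_force: [-0.6, 0.1, 0.2]
finger_gap: 0.0153
grip_force: 58.9
```

```bash
cat > blade.py <<'E'
from h import *
a=np.radians(12.45);ex=np.array([np.cos(a),np.sin(a)]);ey=np.array([-ex[1],ex[0]])
s=get_state();print("tcp",s["tcp_pos"].round(4),s["orientation"].round(4),s["wrist_force"].round(2))
d=(s["tcp_pos"][:2]-[.5306,-.281]);print("tcp own mm",d@ex*1000,d@ey*1000)
for n in("wrist","side"):
    c=read_camera(n);np.save(n+"_b.npy",c,allow_pickle=True);save(c,n+"_b%d"%int(s["clock"]*100))
c=np.load("wrist_b.npy",allow_pickle=True).item();P=cloud(c)
d=P[...,:2]-[.5306,-.281];x=d@ex*1000;y=d@ey*1000;z=P[...,2]*1000
k=(abs(x)<30)&(y>40)&(y<125)&(z>95)&(z<260)
for lo in range(95,260,10):
    m=k&(z>=lo)&(z<lo+10)
    if m.sum()>8: print(lo,m.sum(),"x",np.percentile(x[m],[2,50,98]).round(1),"y",np.percentile(y[m],[2,98]).round(1))
E
python3 blade.py; cp wrist_b.npy /tmp; ls -t pics|head -3; cp pics/side_b*.png pics/sb.png; python3 -c "
import cv2;i=cv2.imread('pics/sb.png')[180:300,300:460];cv2.imwrite('pics/sbc.png',cv2.resize(i,None,fx=5,fy=5))"
```

```text
tcp [ 0.5073 -0.1977  0.2079] [-2.500e-03  6.271e-01  7.789e-01 -4.000e-04] [-0.56  0.05  0.17]
tcp own mm -4.806036447606991 86.4109890394005
95 2587 x [-16.3   2.5  12.7] y [ 61.9 110.1]
125 22 x [-6.6 -5.5 -4.4] y [96.5 97.2]
135 38 x [-7.1 -5.4 -3.8] y [96.5 97.3]
145 54 x [-7.4 -5.4 -3.3] y [96.5 97.3]
155 75 x [-7.8 -5.3 -2.8] y [96.4 97.4]
165 113 x [-8.2 -5.3 -2.1] y [96.2 97.2]
175 111 x [-8.7 -5.2 -1.6] y [96.2 97.3]
195 249 x [-12.5  -5.1   2.6] y [101.5 104.2]
205 606 x [-18.5  -5.    8.5] y [ 97.9 104.1]
215 1479 x [-24.7  -4.6  15.5] y [ 93.8 104. ]
225 1810 x [-24.9  -4.6  15.8] y [ 93.7 104.1]
235 2532 x [-24.2  -4.2  15.1] y [ 76.5 104. ]
245 6226 x [-25.7  -4.2  22.8] y [ 74.5 102.2]
255 1982 x [-29.1   7.2  28.7] y [ 79. 101.]
side_b1055.png
wrist_b1055.png
s1c.png
```

View pics/sbc.png

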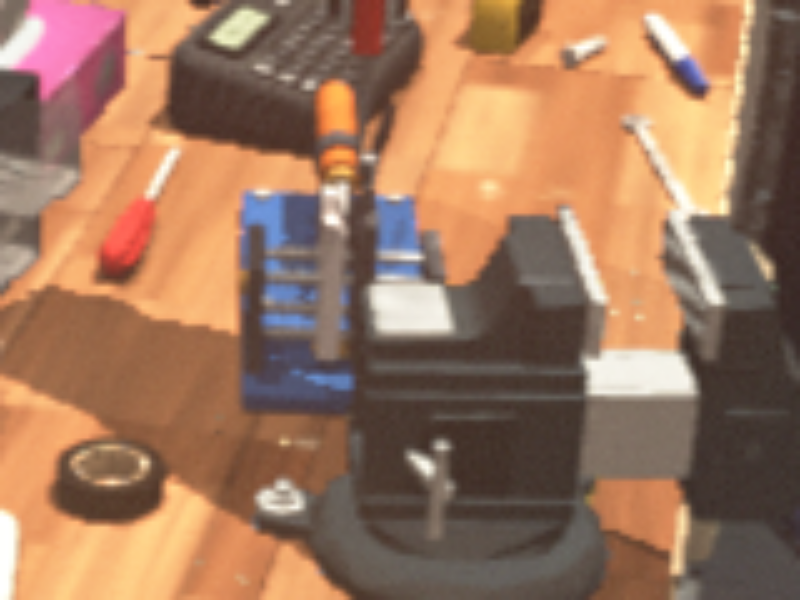

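The blade is plumb. Its centre is at own (-5.4, 87.7), against a gap centre of about (-2.3, 85), so I shift it and descend.

Emit:
step_arm([
  [3.5,-2,0,0,0,0,-1],
  [0,0,0,0,0,0,-1],
  [0,0,-10,0,0,0,-1],
  [0,0,-5,0,0,0,-1],
  [0,0,0,0,0,0,-1],
])

```text
clock: 11.15
tcp_pos: [0.5116, -0.2002, 0.1941]
orientation: [-0.001, 0.627, 0.779, -0.0]
wrist_force: [-0.2, 0.1, -1.3]
finger_gap: 0.0154
grip_force: 58.9
```

```bash
python3 blade.py | head -8; python3 - <<'E'
from h import *
c=np.load("wrist_b.npy",allow_pickle=True).item();P=cloud(c)
a=np.radians(12.45);ex=np.array([np.cos(a),np.sin(a)]);ey=np.array([-ex[1],ex[0]])
d=P[...,:2]-[.5306,-.281];x=d@ex*1000;y=d@ey*1000;z=P[...,2]*1000
k=(abs(x)<30)&(z>92)&(z<106)&(y>100)&(y<110)
print(np.histogram(x[k],np.arange(-20,20,1))[0])
E
```

```text
tcp [ 0.5116 -0.2002  0.1941] [-1.100e-03  6.271e-01  7.789e-01 -1.000e-04] [-0.18  0.07 -1.32]
tcp own mm -1.0949601230654367 82.99328837169034
95 3005 x [-16.3   1.3  12.7] y [ 63.1 110.1]
105 9 x [-14.6  -1.6   7.5] y [ 87.9 107.6]
115 28 x [-2.7 -1.6 -0.5] y [93.  93.8]
125 44 x [-3.2 -1.6  0. ] y [93.  93.6]
135 67 x [-3.9 -1.5  0.9] y [92.9 93.7]
145 87 x [-4.1 -1.5  1.4] y [92.8 93.9]
[ 0  0  0 17 36 24 29 31 32 22 33 36 33 16 32  0  0  0  0  0  0 31 16 33
 33 26 23 33 33 18 35 37 21 14  0  0  0  0  0]
```

The blade is aligned: x is -1.6 against a gap centre of -2, and y is 84.3. I go in.

Emit:
step_arm([
  [0,0,-7,0,0,0,-1],
  [0,0,-6,0,0,0,-1],
  [0,0,-6,0,0,0,-1],
  [0,0,-6,0,0,0,-1],
  [0,0,0,0,0,0,-1],
])

```text
clock: 11.75
tcp_pos: [0.5117, -0.2003, 0.1691]
orientation: [-0.001, 0.627, 0.779, -0.0]
wrist_force: [-0.5, 0.1, -0.6]
finger_gap: 0.0154
grip_force: 58.9
```

Emit:
step_arm([
  [0,0,-2,0,0,0,-1],
  [0,0,-2,0,0,0,-1],
  [0,0,0,0,0,0,-1],
  [0,0,0,0,0,0,-1],
])

```text
clock: 12.15
tcp_pos: [0.5124, -0.2007, 0.1664]
orientation: [0.0, 0.627, 0.779, 0.0]
wrist_force: [-0.7, -0.1, -0.8]
finger_gap: 0.0156
grip_force: 58.9
```

Emit:
step_arm([
  [0,0,-2,0,0,0,-1],
  [0,0,-2,0,0,0,-1],
  [0,0,0,0,0,0,-1],
])

```text
clock: 12.45
tcp_pos: [0.5122, -0.2006, 0.162]
orientation: [-0.0, 0.627, 0.779, -0.0]
wrist_force: [-0.7, 0.1, -0.6]
finger_gap: 0.0154
grip_force: 58.9
```

Emit:
step_arm([
  [0,0,-2,0,0,0,-1],
  [0,0,-1,0,0,0,-1],
  [0,0,0,0,0,0,-1],
])

```text
clock: 12.75
tcp_pos: [0.5122, -0.2006, 0.1591]
orientation: [-0.0, 0.627, 0.779, 0.0]
wrist_force: [-0.1, 0.1, 0.0]
finger_gap: 0.0155
grip_force: 58.9
```

Emit:
step_arm([
  [0,0,-2,0,0,0,-1],
  [0,0,-1,0,0,0,-1],
  [0,0,0,0,0,0,-1],
])

```text
clock: 13.05
tcp_pos: [0.5122, -0.2006, 0.1561]
orientation: [-0.0, 0.627, 0.779, 0.0]
wrist_force: [-0.2, -0.8, -1.1]
finger_gap: 0.0155
grip_force: 58.9
```

Emit:
step_arm([
  [0,0,-2,0,0,0,-1],
  [0,0,-1,0,0,0,-1],
  [0,0,0,0,0,0,-1],
  [0,0,0,0,0,0,-1],
])

```text
clock: 13.45
tcp_pos: [0.5123, -0.2006, 0.1533]
orientation: [-0.0, 0.627, 0.779, 0.0]
wrist_force: [0.6, 0.0, -0.5]
finger_gap: 0.0151
grip_force: 58.9
```

Emit:
step_arm([
  [0,0,-2,0,0,0,-1],
  [0,0,-1,0,0,0,-1],
  [0,0,0,0,0,0,-1],
  [0,0,0,0,0,0,-1],
])

```text
clock: 13.85
tcp_pos: [0.5123, -0.2006, 0.1503]
orientation: [-0.0, 0.627, 0.779, 0.0]
wrist_force: [-0.2, 0.0, -0.8]
finger_gap: 0.015
grip_force: 58.9
```

Emit:
step_arm([
  [0,0,-2,0,0,0,-1],
  [0,0,-1,0,0,0,-1],
  [0,0,0,0,0,0,-1],
  [0,0,0,0,0,0,-1],
])

```text
clock: 14.25
tcp_pos: [0.5123, -0.2006, 0.1472]
orientation: [-0.0, 0.627, 0.779, 0.0]
wrist_force: [0.2, -0.2, 0.0]
finger_gap: 0.0155
grip_force: 58.9
```

Emit:
step_arm([
  [0,0,-2,0,0,0,-1],
  [0,0,-1,0,0,0,-1],
  [0,0,0,0,0,0,-1],
  [0,0,0,0,0,0,-1],
])

```text
clock: 14.65
tcp_pos: [0.5123, -0.2006, 0.1443]
orientation: [-0.0, 0.627, 0.779, 0.0]
wrist_force: [-0.2, -0.3, -0.8]
finger_gap: 0.0156
grip_force: 58.9
```

Emit:
step_arm([
  [0,0,-2,0,0,0,-1],
  [0,0,-1,0,0,0,-1],
  [0,0,0,0,0,0,-1],
  [0,0,0,0,0,0,-1],
])

```text
clock: 15.05
tcp_pos: [0.5123, -0.2006, 0.1412]
orientation: [-0.0, 0.627, 0.779, 0.0]
wrist_force: [-0.1, -0.8, -0.0]
finger_gap: 0.0158
grip_force: 58.9
```

Emit:
step_arm([
  [0,0,-2,0,0,0,-1],
  [0,0,-1,0,0,0,-1],
  [0,0,0,0,0,0,-1],
  [0,0,0,0,0,0,-1],
])

```text
clock: 15.45
tcp_pos: [0.5123, -0.2006, 0.1383]
orientation: [-0.0, 0.627, 0.779, 0.0]
wrist_force: [0.2, -0.2, -0.4]
finger_gap: 0.0154
grip_force: 58.9
```

Emit:
step_arm([
  [0,0,-2,0,0,0,-1],
  [0,0,0,0,0,0,-1],
  [0,0,0,0,0,0,-1],
  [0,0,0,0,0,0,-1],
])

```text
clock: 15.85
tcp_pos: [0.5124, -0.2006, 0.1363]
orientation: [0.0, 0.627, 0.779, 0.0]
wrist_force: [-1.2, -0.1, -0.8]
finger_gap: 0.0152
grip_force: 58.9
```

No drag yet at about 48 mm depth, so I look.

```bash
python3 blade.py; python3 - <<'E'
from h import *
c=np.load("wrist_b.npy",allow_pickle=True).item();P=cloud(c)
a=np.radians(12.45);ex=np.array([np.cos(a),np.sin(a)]);ey=np.array([-ex[1],ex[0]])
d=P[...,:2]-[.5306,-.281];x=d@ex*1000;y=d@ey*1000;z=P[...,2]*1000
k=(abs(x)<30)&(z>92)&(z<106)&(y>98)&(y<110)
q=np.argwhere(k);print(q.min(0),q.max(0))
print(np.histogram(x[k],np.arange(-20,20,1))[0])
r,cc=q.mean(0).astype(int);r0=max(r-75,0);c0=max(cc-100,0)
cv2.imwrite("pics/in.png",cv2.resize(c["image"][r0:r0+150,c0:c0+200],None,fx=4,fy=4,interpolation=cv2.INTER_CUBIC)[:,:,::-1])
E
```

```text
tcp [ 0.5124 -0.2006  0.1363] [0.     0.6271 0.7789 0.    ] [-1.18 -0.1  -0.77]
tcp own mm -0.49555642012279577 82.4028444538268
95 3230 x [-15.4  -1.3  13.8] y [ 76.8 110.3]
105 94 x [-4.4 -0.3  9.6] y [90.3 94.5]
125 323 x [-8.2 -0.7  6.9] y [ 97.2 100.2]
135 742 x [-17.8  -0.7  17. ] y [ 90.1 100.1]
145 1528 x [-20.5  -0.3  19.9] y [ 89.8 100. ]
155 1902 x [-20.7  -0.3  20. ] y [ 89.8 100.1]
165 5912 x [-15.4  -0.4  14.7] y [70.3 99.8]
175 3275 x [-28.2  -0.3  27.6] y [74.6 97.2]
185 5494 x [-29.7   9.4  29.7] y [73.5 96.1]
195 1483 x [-20.6   8.1  19.9] y [ 88.6 101.1]
205 5295 x [-20.1  -0.4  19.3] y [ 92.7 101.3]
215 5137 x [-19.8  -0.3  19.1] y [ 93.8 101.4]
[224 285] [256 351]
[ 0  0  0  0 45 56 57 60 53 52 61 72 54 51 64 59  0  0  0  0  0  0 49 52
 51 52 73 59 52 52 60 67 65 55 11  0  0  0  0]
```

View pics/in.png

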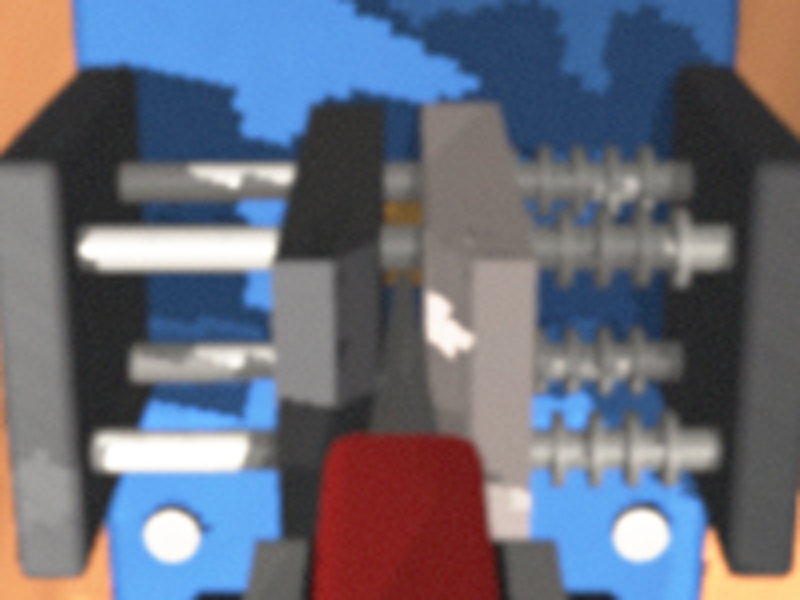

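The wrist view shows the blade inside the gap at about (403,370), with both flanks almost touching. The plates have begun to centre on it, and the gap is about 6 mm wide. I continue gently.

Emit:
step_arm([
  [0,0,-2,0,0,0,-1],
  [0,0,0,0,0,0,-1],
  [0,0,0,0,0,0,-1],
  [0,0,0,0,0,0,-1],
])

```text
clock: 16.35
tcp_pos: [0.5123, -0.2007, 0.1342]
orientation: [-0.0, 0.627, 0.779, -0.0]
wrist_force: [-0.0, -1.5, -2.5]
finger_gap: 0.0154
grip_force: 58.9
```

Emit:
step_arm([
  [0,0,-2,0,0,0,-1],
  [0,0,0,0,0,0,-1],
  [0,0,0,0,0,0,-1],
  [0,0,0,0,0,0,-1],
])

```text
clock: 16.75
tcp_pos: [0.5123, -0.2007, 0.1323]
orientation: [0.0, 0.627, 0.779, -0.0]
wrist_force: [-0.5, 0.3, -0.7]
finger_gap: 0.0151
grip_force: 58.9
```

Emit:
step_arm([
  [0,0,-2,0,0,0,-1],
  [0,0,0,0,0,0,-1],
  [0,0,0,0,0,0,-1],
  [0,0,0,0,0,0,-1],
])

```text
clock: 17.15
tcp_pos: [0.5123, -0.2007, 0.1303]
orientation: [0.0, 0.627, 0.779, 0.0]
wrist_force: [-0.8, -0.1, -0.1]
finger_gap: 0.0153
grip_force: 58.9
```

Emit:
step_arm([
  [0,0,-2,0,0,0,-1],
  [0,0,0,0,0,0,-1],
  [0,0,0,0,0,0,-1],
])

```text
clock: 17.45
tcp_pos: [0.5123, -0.2007, 0.1282]
orientation: [-0.0, 0.627, 0.779, 0.0]
wrist_force: [0.1, 0.5, 0.1]
finger_gap: 0.0154
grip_force: 59.0
```

Emit:
step_arm([
  [0,0,0,0,0,0,-1],
])

```text
clock: 17.55
tcp_pos: [0.5123, -0.2007, 0.1283]
orientation: [0.0, 0.627, 0.779, -0.0]
wrist_force: [-0.2, -0.4, 0.3]
finger_gap: 0.0154
grip_force: 59.0
```

Emit:
step_arm([
  [0,0,0,0,0,0,-1],
])

```text
clock: 17.65
tcp_pos: [0.5123, -0.2007, 0.1282]
orientation: [-0.0, 0.627, 0.779, -0.0]
wrist_force: [-0.4, -0.7, -0.2]
finger_gap: 0.0156
grip_force: 59.0
```

```bash
cat > gapw.py <<'E'
from h import *
a=np.radians(12.45);ex=np.array([np.cos(a),np.sin(a)]);ey=np.array([-ex[1],ex[0]])
F=[]
for i in range(5):
    c=read_camera("wrist");s=get_state();F.append(s["wrist_force"])
print("F",np.mean(F,0).round(2),"tcp",s["tcp_pos"].round(4))
P=cloud(c);d=P[...,:2]-[.5306,-.281];x=d@ex*1000;y=d@ey*1000;z=P[...,2]*1000
k=(abs(x)<30)&(z>97)&(z<107)&(y>99)&(y<110)
v=np.sort(x[k]);g=np.diff(v);i=g.argmax();print("edges",v[0].round(2),v[i].round(2),v[i+1].round(2),v[-1].round(2),"gap",g[i].round(2))
k=(abs(x)<15)&(z>108)&(y>85)&(y<96)&(z<125);print("blade lowest seen:",k.sum(),np.percentile(x[k],[2,98]) if k.any() else "")
E
python3 gapw.py
```

```text
F [-0.06 -0.19 -0.34] tcp [ 0.5123 -0.2006  0.1282]
edges -16.01 -4.36 2.8 14.32 gap 7.16
blade lowest seen: 0
```

Emit:
step_arm([
  [0,0,-2,0,0,0,-1],
  [0,0,0,0,0,0,-1],
  [0,0,0,0,0,0,-1],
])

```text
clock: 18.2
tcp_pos: [0.5123, -0.2007, 0.1263]
orientation: [0.0, 0.627, 0.779, 0.0]
wrist_force: [-0.7, -1.5, 0.2]
finger_gap: 0.0152
grip_force: 59.0
```

```bash
python3 gapw.py
```

```text
F [-0.44 -0.5   0.32] tcp [ 0.5123 -0.2007  0.1263]
edges -15.92 -4.74 3.22 14.46 gap 7.96
blade lowest seen: 0
```

Emit:
step_arm([
  [0,0,-2,0,0,0,-1],
  [0,0,0,0,0,0,-1],
  [0,0,0,0,0,0,-1],
])

```text
clock: 18.75
tcp_pos: [0.5123, -0.2007, 0.1242]
orientation: [-0.0, 0.627, 0.779, -0.0]
wrist_force: [0.6, -0.9, 0.6]
finger_gap: 0.0155
grip_force: 59.0
```

```bash
python3 gapw.py
```

```text
F [ 0.44 -0.45  0.3 ] tcp [ 0.5123 -0.2006  0.1242]
edges -16.07 -4.71 3.15 14.46 gap 7.87
blade lowest seen: 0
```

```bash
python3 - <<'E'
from h import *
a=np.radians(12.45);ex=np.array([np.cos(a),np.sin(a)]);ey=np.array([-ex[1],ex[0]])
c3=read_camera("wrist");np.save("w4.npy",c3,allow_pickle=True)
c=read_camera("top");np.save("top2.npy",c,allow_pickle=True)
for n in("w2","wrist_b","w4"):
    c=np.load(n+".npy",allow_pickle=True).item();P=cloud(c);d=P[...,:2]-[.5306,-.281];x=d@ex*1000;y=d@ey*1000;z=P[...,2]*1000
    for lo,hi in((99,107),(101,106)):
        k=(abs(x)<30)&(z>lo)&(z<hi)&(y>97)&(y<109);v=np.sort(x[k]);g=np.diff(v);i=g.argmax()
        L=v[:i+1];R=v[i+1:];print(n,k.sum(),"L",np.percentile(L,[1,50,99]).round(2),"R",np.percentile(R,[1,50,99]).round(2),"medsep",round(np.median(R)-np.median(L),2),"zmed",np.median(z[k]).round(1))
    # spring-side: outer plates of jig as reference; image-row profile
    img=cv2.cvtColor(c["image"],cv2.COLOR_RGB2GRAY)
c=np.load("w4.npy",allow_pickle=True).item()
i=c["image"];P=cloud(c);d=P[...,:2]-[.5306,-.281];x=d@ex*1000;y=d@ey*1000
q=np.argwhere((abs(x)<30)&(y>60)&(y<112)&(P[...,2]>.095)&(P[...,2]<.107));r,cc=q.mean(0).astype(int);print(r,cc)
r0,c0=max(r-60,0),max(cc-80,0);cv2.imwrite("pics/in2.png",cv2.resize(i[r0:r0+120,c0:c0+160],None,fx=5,fy=5,interpolation=cv2.INTER_CUBIC)[:,:,::-1])
E
```

```text
w2 404 L [-16.3  -11.68  -7.08] R [ 3.02  8.31 13.04] medsep 19.98 zmed 103.1
w2 345 L [-16.31 -12.44  -8.55] R [ 4.42  9.07 13.05] medsep 21.5 zmed 103.3
wrist_b 1056 L [-15.71 -10.84  -5.92] R [ 4.32  9.27 14.12] medsep 20.12 zmed 103.0
wrist_b 914 L [-15.72 -11.64  -7.21] R [ 5.63  9.79 14.15] medsep 21.43 zmed 103.2
w4 1183 L [-15.88 -11.07  -6.07] R [ 4.87  9.51 14.27] medsep 20.58 zmed 103.1
w4 1031 L [-15.89 -11.78  -7.65] R [ 6.07 10.05 14.27] medsep 21.83 zmed 103.2
261 317
```

View pics/in2.png

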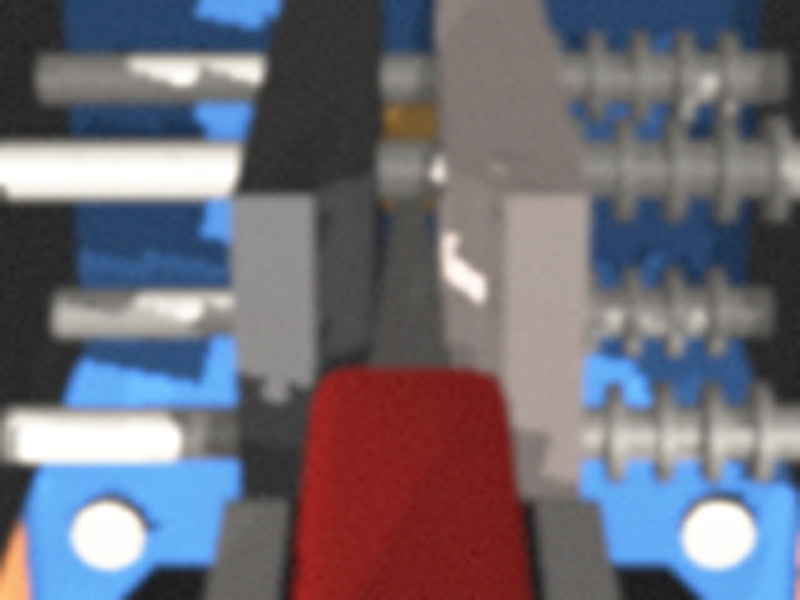

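The blade is flush with both plates at about (405,290) in the crop. The spread has grown by about 0.5–0.8 mm against rest, and the upward force by about 1 N. I go slightly deeper for margin and recheck.

Emit:
step_arm([
  [0,0,-2,0,0,0,-1],
  [0,0,0,0,0,0,-1],
  [0,0,0,0,0,0,-1],
  [0,0,0,0,0,0,-1],
  [0,0,0,0,0,0,-1],
])

```text
clock: 19.6
tcp_pos: [0.5123, -0.2007, 0.1223]
orientation: [0.0, 0.627, 0.779, 0.0]
wrist_force: [0.9, 0.7, -0.4]
finger_gap: 0.0149
grip_force: 59.1
```

```bash
python3 - <<'E'
from h import *
a=np.radians(12.45);ex=np.array([np.cos(a),np.sin(a)]);ey=np.array([-ex[1],ex[0]])
F=[];M=[];W=[];O=[]
for j in range(8):
    c=read_camera("wrist");s=get_state();F.append(s["wrist_force"])
    P=cloud(c);d=P[...,:2]-[.5306,-.281];x=d@ex*1000;y=d@ey*1000;z=P[...,2]*1000
    k=(abs(x)<30)&(z>99)&(z<107)&(y>97)&(y<109);v=np.sort(x[k]);i=np.diff(v).argmax();L=v[:i+1];R=v[i+1:]
    M.append(np.median(R)-np.median(L));O.append(np.percentile(R,99)-np.percentile(L,1));W.append([np.median(L),np.median(R)])
print("F",np.mean(F,0).round(2),np.std(F,0).round(2),"medsep",np.mean(M).round(2),np.std(M).round(2),"outer",np.mean(O).round(2),np.mean(W,0).round(2),s["tcp_pos"].round(4),s["orientation"].round(3))
E
```

```text
F [ 0.22 -0.58  0.56] [0.57 0.4  0.33] medsep 20.87 0.11 outer 30.47 [-11.15   9.72] [ 0.5123 -0.2006  0.1222] [-0.     0.627  0.779 -0.   ]
```

The spread is now about 0.7–1.1 mm over rest, against a theoretical 1.4 mm at most. That is inside 0.3–2 mm, so I hand in.

```bash
python3 -c "
from workcell import *
print(hand_in())"
```

```text
the job is handed in; nothing more can be done
None
```

I squeezed and released the air-gun trigger, drew the blade, and handed in with it still gripped in the gap. By my camera estimate the sprung plate is pushed back about 1 mm (0.3–2 mm allowed), but the upward push read only about 1 N, not 4 N; no verdict came back.

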